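Hang the slide carrier at the reader and hold the guarded lever

TASK

Take the small slide carrier by its upright tab and hook it onto the horizontal rail of the reading station near the rail's left end, then, keeping it hooked, slide it right along the rail until it hangs centred on the dark band in front of the lens, and let go of it. Next flip the lever's safety catch up by pressing down its sloping paddle, leaving it up, and only then pull the lever towards the robot as far as it goes. Finish with the gripper still holding the sprung lever fully pulled; leave the vial and the dropper bottle undisturbed.

Things in the scene. Friction and masses are not known exactly. Their poses are not given: they have to be found in the camera images.
- station: fixed base plate, up to 160 x 510 mm, 8 mm thick, white housing (top at 105 mm, front 65 mm behind the rail), rail, lever, catch. Origin on the worktop below the rail's mark; +y along the rail to its left end, +x away from the robot. Rail: 10 mm thick, centre 130 mm up, above the y axis, between posts (12 mm thick, 139 mm high) at y -50 and +215 mm. Lens behind the mark, axis 70 mm up
- rail_mark (a point): top of the rail at the middle of the 22 mm wide dark band, where the carrier must hang; axes as the station's
- rail_load (a point): top of the rail near its left end, 140 mm to the left (+y) of the mark: the place to hook the carrier on; axes as the station's
- carrier: loose slide carrier, 130 g, standing on the worktop; origin under its middle. Body 36 (x) x 56 (y) x 58 mm high. Above it a hook 22 mm wide: stem at x -16.5 mm, inverted-V crown (peak of underside at z 100 mm), lip at x +16.5 mm down to z 84 mm. The mouth (26 mm high, z 58 to 84, 28 mm inside) opens to +x, at the start away from the robot within 0.4 rad
- carrier_hook (a point): peak of the crown's underside, 100 mm above the carrier's origin; axes as the carrier's. The rail enters the mouth level, then the carrier is lowered about 25 mm till this point lies on the top line of the rail (carrier's origin then 35 mm above the worktop)
- carrier_tab (a point): middle of the upright black tab on the crown to take the carrier by, 121 mm above its origin; tab 10 mm thick (carrier x), 26 mm wide (y), from 106 to 138 mm above the origin
- catch (a joint): catch hinged about the station's x axis direction, at station x 18, y -225, z 100 mm, right of the lever. 0: its 85 mm arm lies level to the left, close in front of the lever's stem, and blocks it; 1.1 (stop): arm up, lever free. Stays where left (stiff, 0.08 N m). Its paddle, 46 x 24 mm, slopes up to the right at 0.6 rad and ends 0.5 rad below level
- catch_paddle (a point): point on the paddle's top face, 34 mm out from the catch's hinge; moves with the catch. Pressed straight down from above with about 3 N it sinks about 40 mm to the stop
- lever_angle (a joint): lever angle: 0 upright, 0.7 (stop) pulled towards the robot (station -x). Spring-return: pulling takes about 2 N at 0 and 8 N at the stop, and it swings back if let go
- lever: the lever: steel stem 12 mm thick with a grip across its top. Origin on its hinge axis (along the station's y), 45 mm above the worktop, in line with the stem; axes as the station's with the lever upright, z along the stem
- lever_grip (a point): point on the axis of the lever's black round grip (18 mm diameter, 68 mm long, along the station's y, joined to the stem near its right end), 110 mm from the hinge and 36 mm left of the stem, the place to take it: nothing is below the grip here
- reagent_vial: white-capped vial, 30 mm diameter, 73 mm high, standing on the worktop; leave it alone; origin under its middle
- dropper_bottle: dropper bottle with black teat, 29 mm diameter, 100 mm high, standing on the worktop; leave it alone; origin under its middle
Things that resemble listed ones, but are neither listed nor needed, are in the scene too. What is shaped like the carrier but orange or purple is not meant.

How it is judged:
On the way, in this order (a step that is already met when the one before it is completed fails the run):
1. the carrier is hooked on the rail near its left end (y of carrier_hook in the frame of rail_load above -0.05 m and distance between carrier_hook and rail_load below 0.055 m and z of carrier_hook in the frame of rail_mark below 0.006 m and contact force between carrier and station above 0.15 N), for 0.1 s.
2. still hooked, it is slid along the rail towards the mark (y of carrier_hook in the frame of rail_mark between 0.025 and 0.075 m and z of carrier_hook in the frame of rail_mark between -0.007 and 0.007 m), for 0.04 s.
3. it hangs at the mark, let go (distance between carrier_hook and rail_mark below 0.012 m and contact force between carrier and station above 0.15 N and contact force between the fingers and carrier below 0.05 N), for 0.2 s.
4. the catch is flipped up (value of joint catch above 0.8 rad), for 0.1 s.
5. the lever is pulled fully (value of joint lever_angle above 0.6 rad and value of joint catch above 0.7 rad), for 0.1 s.
At the end, for the whole second after the job is handed in: At the end the gripper holds the lever's grip (over 1.5 N) with the lever at 0.6 rad or more; the catch stands flipped up (over 0.7 rad); the carrier hangs from the rail untouched and at rest, upright within 0.25 rad, its hook peak within 12 mm of the mark (all of step 3 and all of step 5 and velocity of joint lever_angle below 0.1 rad/s and contact force between the fingers and lever above 1.5 N and angle between carrier's own z axis and vertical below 0.25 rad and contact force between the arm and carrier below 0.05 N and linear speed of carrier below 0.05 m/s); the arm keeps its last pose, push and grip.
It fails at once if the lever is forced against its closed catch (value of joint lever_angle above 0.2 rad and value of joint catch below 0.4 rad).
It fails at once if the vial is disturbed (distance of reagent_vial from where it was at the start of the episode above 0.03 m).
It fails at once if the dropper bottle is disturbed (distance of dropper_bottle from where it was at the start of the episode above 0.03 m).
It also fails if it takes over 58 s, if anything falls off the work surface, if the arm or the gripper's body presses on something with over 40 N, if the wrist force passes 120 N, or if a joint passes its speed limit or range.

ROBOT

A 6-joint arm with a two-finger parallel gripper is mounted at the origin on the work surface; the furniture and walls round the work are solid. World frame = base frame: x ahead of the robot, y to its left, z up, the work surface at z = 0. Lengths are in m, angles in rad, forces in N, time in s.
With the tool pointing down it reaches from about 0.325 to 1 m from the base axis. Payload 5.1 kg.
Tool frame: the origin (TCP) lies on the centre line of the jaws, within the pads' length; the fingertips stand 8 mm ahead of it and the grasp point (between the pads) lies 11 mm behind it; z points along the fingers, x is the direction in which the jaws open and shut, and the axes are right-handed (so a half turn about z gives the same grasp; the last joint's range is limited). The gripper opens to 85 mm and grips with 20 to 120 N. Pads are 22 mm wide; open, the fingers measure 114 mm over their backs; the gripper's body (76 mm by 85 mm) begins 54 mm behind the grasp point. The pads swing forward as they close: fully open they stand 13 mm farther back than shut.
Start: joints at [-1.361, 0.124, 1.65, -0, 1.367, -0.083], TCP at [0.188, -0.622, 0.239] pointing down, gripper open.
Joint ranges: [-2.61, 2.61], [-1.02, 2.33], [0.03, 2.71], [-1.35, 4.49], [0.32, 2.68], [-2.91, 2.91]. Speed limits (rad/s): [2.57, 2.57, 3.14, 3.14, 3.14, 3.14].

INTERFACE

Orientations are given as a 3x3 rotation matrix whose columns are the frame's x, y, z axes.
In Python, from cell import ctrl gives the robot as it stands.
- The arm moves only by the tool play_rows, never from a script. Its argument "commands" is one flat list of numbers, 7 for each row, row after row: the opening, from -1 (shut) to 1 (fully open), then the shift along the world's x, y, z in m, then the turn, a rotation vector about the world's x, y, z in degrees. A call has 1 to 20 rows; each row shifts and turns the commanded pose from where the row before left it; what a row does not reach is not made up. A row lasts 1/10 s, in which the tool goes at most 50 mm and 8.59 degrees, less where a joint would pass 70% of its speed; a pose out of reach is approached as far as the arm can. A call is refused whole if a number of a shift passes 0.05 or a number of a turn 8.59, either way. A call with a gripper value outside its range is refused whole. The fingers move at their own pace and stop on an object; "newtons" is the grip in N (left out, the last holds). Time passes only in rows, so rows that do not move let the fingers close. It gives the time, the measured TCP pose, the force and the opening at its end, in the units of the state.
- ctrl.sense(): the state, without advancing time (a new reading comes with each control period).
- ctrl.grab_frame(name): name is "scene" or "top" or "wrist"; returns the picture (400x640x3 uint8, red, green, blue); there is no depth.
- ctrl.camera_info(name): a dict with "fx", "fy", "cx", "cy" (pixels), "R" (3x3) and "t" (3): a world point X has camera coordinates R X + t. Camera axes: x right, y down, z forward; pixel columns grow to the right and rows downward; lengths in m; the calibration is good to about 2 mm. A picture is of the moment at which its call begins: read the wrist's pose just before it. camera_info takes no time and is no camera call; for the wrist camera it gives the pose at the moment of the call.
- ctrl.job_done(): hands the job in, once; it reports no verdict.
The state is a dict: "time_s": time; "joints": joint angles; "qd": joint speeds; "joint_torque": joint torques, N m; "eef_pos": TCP position; "tcp_rot": TCP orientation; "contact_force": force on the tool from outside, world axes, zero at the start; "moment": the same for the moment, N m; "width": opening from 0.0 (shut) to 1.0 (fully open).
Only numpy, scipy, OpenCV 4.12 (cv2) and the standard library are available. Lean on these libraries where they do the work, as an engineer would, in place of code of your own. Each camera call takes 0.05 s, during which the arm holds its last target.

## Working session

There is one attempt and no reset: what is moved stays moved. The work goes in short steps, Python scripts to look and compute and a tool call to move; the robot and the scene stay as the last step left them, time stands still between calls to the robot, and variables do not carry over. Pictures are saved under pics/ and viewed, and the job is handed in when it is done.

Besides the shell and the picture viewer there is one more tool, called after "Call:" by a JSON object that holds its "name" and its "arguments", one argument or row to a line. play_rows: Moves the arm, as the interface text tells. Its arguments: {"type":"object","properties":{"commands":{"type":"array"},"newtons":{"type":"number"}},"required":["commands"]}

```bash
mkdir -p pics; ls
python3 - <<'E'
from cell import ctrl
import cv2
for n in("scene","top","wrist"):
    im=ctrl.grab_frame(n); cv2.imwrite(f"pics/{n}0.png",im[:,:,::-1]); c=ctrl.camera_info(n); print(n,c)
s=ctrl.sense(); print(s)
E
```

```text
pics
scene {'fx': 382.45892444653737, 'fy': 382.45892444653737, 'cx': 315.79663760923404, 'cy': 198.7127252987673, 'R': array([[-0.70742776, -0.70677422,  0.00402016],
       [-0.32521531,  0.32045545, -0.8896872 ],
       [ 0.6275197 , -0.63069684, -0.45655288]]), 't': array([0.44150095, 0.24921576, 0.67299131])}
top {'fx': 483.89236785767855, 'fy': 483.89236785767855, 'cx': 322.463014566769, 'cy': 205.08043835865843, 'R': array([[ 0.01210501, -0.99987744,  0.00992795],
       [-0.98604381, -0.01358509, -0.16593088],
       [ 0.16604542, -0.0077808 , -0.98608741]]), 't': array([0.08053823, 0.53599701, 1.39511901])}
wrist {'fx': 293.52243549687967, 'fy': 293.52243549687967, 'cx': 316.49240229627964, 'cy': 197.9598297370749, 'R': array([[ 2.88700263e-01, -9.57419356e-01, -5.79157191e-04],
       [-9.23552233e-01, -2.78647335e-01,  2.63451960e-01],
       [-2.52395387e-01, -7.55237682e-02, -9.64672343e-01]]), 't': array([-0.649492  , -0.0337747 ,  0.37745622])}
{'time_s': 0.15, 'joints': array([-1.36060903e+00,  1.24398912e-01,  1.65139044e+00,  2.43984987e-05,
        1.36749083e+00, -8.25841577e-02]), 'qd': array([ 0.00106103, -0.0019026 , -0.00275446, -0.00020932, -0.00119221,
       -0.00124297]), 'joint_torque': array([ 1.26744908e-03, -4.24227297e+01, -3.66012740e+01, -4.78517552e-05,
        4.67443853e-03,  3.10000030e-05]), 'eef_pos': array([ 0.18748416, -0.62188304,  0.23828934]), 'tcp_rot': array([[ 2.88601842e-01, -9.57449147e-01, -3.28720284e-04],
       [-9.57447730e-01, -2.88601983e-01,  1.65537127e-03],
       [-1.67980314e-03, -1.63010709e-04, -9.99998576e-01]]), 'contact_force': array([ 0.65685438, -0.21402316, -0.14279077]), 'moment': array([ 0.00923129,  0.00138938, -0.00156075]), 'width': 1.001681604196123}
```

View pics/scene0.png

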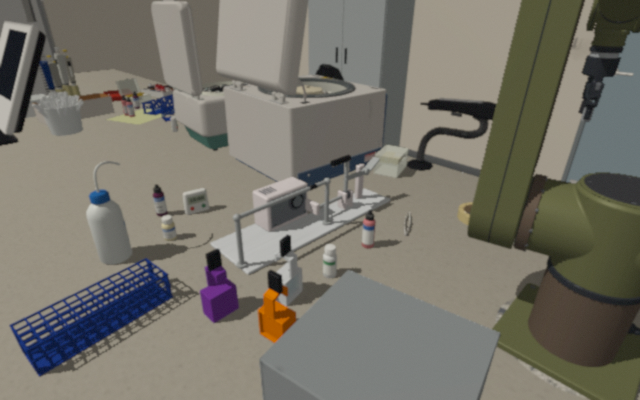

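View pics/top0.png

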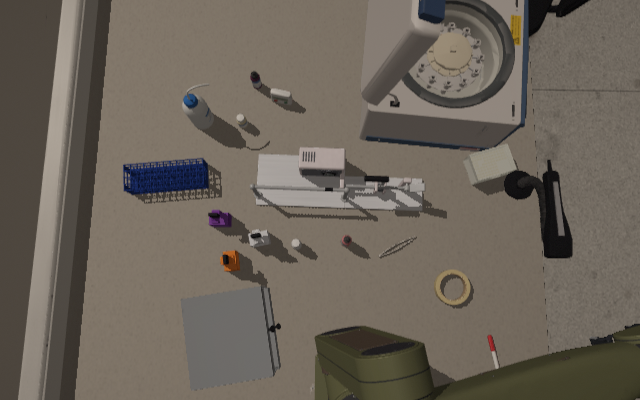

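View pics/wrist0.png

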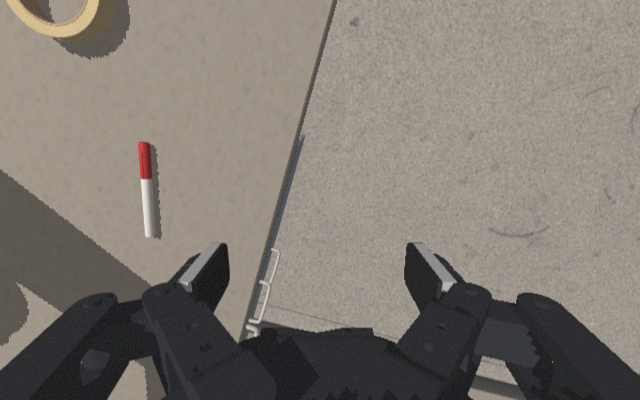

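Run:
```python
import cv2
a=cv2.imread("pics/top0.png")[135:275,200:440]; cv2.imwrite("pics/topz.png",cv2.resize(a,None,fx=3.3,fy=3.3,interpolation=cv2.INTER_CUBIC))
a=cv2.imread("pics/scene0.png")[145:345,195:415]; cv2.imwrite("pics/scz.png",cv2.resize(a,None,fx=3,fy=3,interpolation=cv2.INTER_CUBIC))
```

```text
(no output)
```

View pics/topz.png

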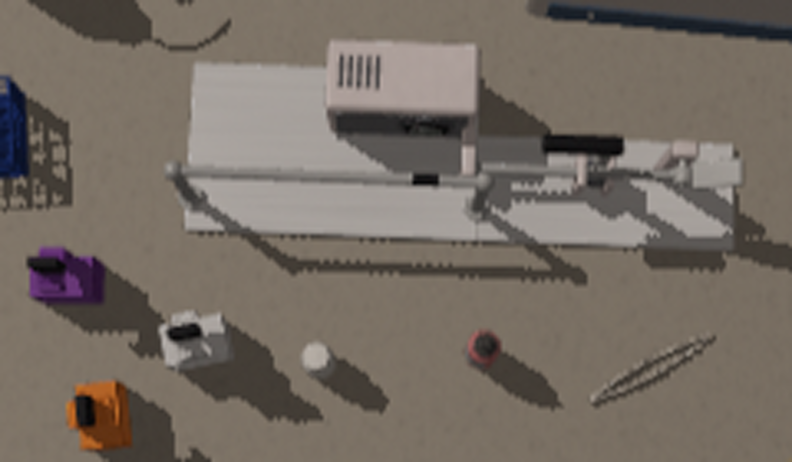

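View pics/scz.png

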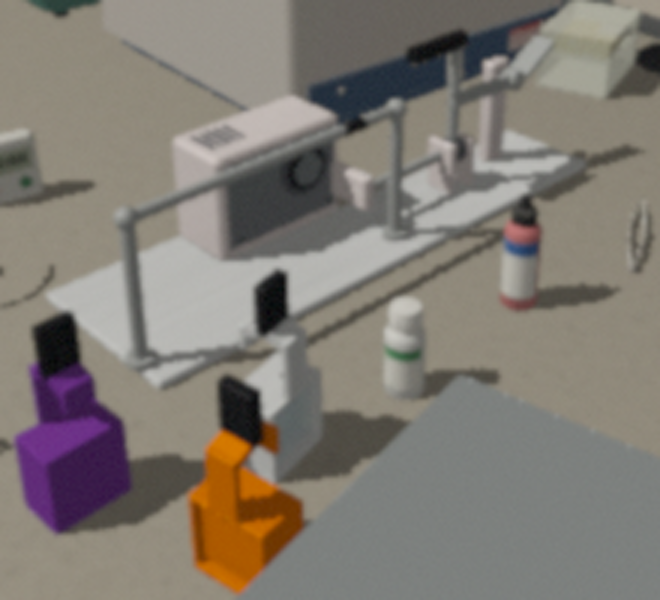

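```bash
cat > h.py <<'E'
import numpy as np, cv2
from cell import ctrl
def ray(cam,uv,z):
    c=ctrl.camera_info(cam) if isinstance(cam,str) else cam
    d=c["R"].T@np.array([(uv[0]-c["cx"])/c["fx"],(uv[1]-c["cy"])/c["fy"],1]); o=-c["R"].T@c["t"]
    return o+d*(z-o[2])/d[2]
def proj(cam,X):
    c=ctrl.camera_info(cam) if isinstance(cam,str) else cam
    p=c["R"]@np.array(X)+c["t"]; return np.array([c["fx"]*p[0]/p[2]+c["cx"],c["fy"]*p[1]/p[2]+c["cy"]])
def tri(pairs):
    A=[];b=[]
    for c,uv in pairs:
        c=ctrl.camera_info(c) if isinstance(c,str) else c
        o=-c["R"].T@c["t"]; d=c["R"].T@np.array([(uv[0]-c["cx"])/c["fx"],(uv[1]-c["cy"])/c["fy"],1]); d/=np.linalg.norm(d)
        P=np.eye(3)-np.outer(d,d); A.append(P); b.append(P@o)
    return np.linalg.lstsq(np.vstack(A),np.hstack(b),rcond=None)[0]
E
python3 - <<'E'
from h import *
f=lambda u,v:(200+(u-1.15)/3.3,135+(v-1.15)/3.3)
for n,p,z in [("Lpost",(175,170),.139),("Rpost",(483,183),.139),("mark",(426,180),.135),("tabtop",(184,331),.138),("gripL",(543,143),.164),("gripR",(623,145),.164),("vial",(317,358),.073),("drop",(484,346),.1)]:
    print(n,ray("top",f(*p),z).round(4))
im=ctrl.grab_frame("top"); hsv=cv2.cvtColor(im,cv2.COLOR_RGB2HSV)
v=hsv[:,:,2].astype(int)
print(v[228:248,245:275])
print(v[183:196,322:338])
E
```

```text
Lpost [0.5698 0.2836 0.139 ]
Rpost [0.5623 0.023  0.139 ]
mark [0.565  0.0711 0.135 ]
tabtop [0.4334 0.2713 0.138 ]
gripL [ 0.592  -0.0255  0.164 ]
gripR [ 0.5912 -0.0923  0.164 ]
vial [0.4181 0.1633 0.073 ]
drop [0.4278 0.0193 0.1   ]
[[ 71 109 127 127 126 126 125 125 124 124 125 126 125 129 120 126 125 125
  124 125 127 125 124 126 126 126 124 124 124 124]
 [ 68  69 109 110 126 126 127 126 130 134 139 156 151 151 112 125 125 125
  126 126 131 140 124 125 126 127 125 125 125 124]
 [ 67  67  68  71 126 126 121 150 153 158 165 176 172 156 131 115 136 138
  144 150 155 167 111 125 127 128 125 125 125 125]
 [ 66  67  67  70 109 126 119 168 158 163 176 169 170 152 161 140 160 161
  167 171 171 175  84 117 127 126 125 123 124 125]
 [ 67  67  68  68  70 127 126 161 153 160 150 151 146 143 147 165 172 171
  171 171 170 168  92  93 109 127 125 125 125 126]
 [ 67  67  69 101 141 150 116 137 142 141  82  85  54  30  51 129 171 170
  171 170 169 168 123  77  71 109 109 127 126 126]
 [ 66  68  73 145 177 152  83  55  29  30  32  29  29  27  20  57 159 169
  169 170 169 169 157  77  70  68  71 10
[... 1808 characters left out ...]
  92  91  91  91  91  90  91]
 [ 90  91  91  91  91  92  91  91  91  91  91  91  91  92  91  91]
 [114 114 123  75  70  71  71  71  72  74  75  97  97  96  95  91]
 [137 137 145  51  21  20  21  22  24  32  41 119 119 118 117 112]
 [125 125 125  43  21  22  23  22  22  22  36 130 131 131 132 133]
 [110 100 100  14  16  17  16  16  18  19  29 105 108 110 112 112]
 [142 133 133 120 120 120 121 121 119  94  95 127 129 130 130 113]
 [164 166 166 165 165 165 166 166 165 149 150 166 166 167 166 153]
 [164 166 166 166 165 165 166 166 166 167 167 167 167 167 167 167]
 [164 164 165 164 165 165 165 165 165 166 165 165 166 166 165 166]
 [165 165 165 165 164 165 165 164 164 164 164 164 165 165 164 165]]
```

Call:
{"name": "play_rows", "arguments": {
  "commands": [1,0.0215,0.0402,0.014,0,0,3.66,1,0.0215,0.0402,0.014,0,0,3.66,1,0.0215,0.0402,0.014,0,0,3.66,1,0.0215,0.0402,0.014,0,0,3.66,1,0.0215,0.0402,0.014,0,0,3.66,1,0.0215,0.0402,0.014,0,0,3.66,1,0.0215,0.0402,0.014,0,0,3.66,1,0.0215,0.0402,0.014,0,0,3.66,1,0.0058,0.0458,0,0,0,3.66,1,0.0058,0.0458,0,0,0,3.66,1,0.0058,0.0458,0,0,0,3.66,1,0.0058,0.0458,0,0,0,3.66,1,0.0058,0.0458,0,0,0,3.66,1,0.0058,0.0458,0,0,0,3.66,1,0.0058,0.0458,0,0,0,3.66,1,0.0058,0.0458,0,0,0,3.66,1,0.0058,0.0458,0,0,0,3.66,1,0.0058,0.0458,0,0,0,3.66,1,0.0058,0.0458,0,0,0,3.66,1,0.0058,0.0458,0,0,0,3.66]
}}

```text
time_s: 2.2
eef_pos: [0.4288, 0.2509, 0.3513]
tcp_rot: [[1.0, 0.003, 0.0], [0.003, -1.0, -0.0], [0.0, 0.0, -1.0]]
contact_force: [0.6, -0.1, 0.6]
width: 1.0
```

Call:
{"name": "play_rows", "arguments": {
  "commands": [1,0,0,0,0,0,0,1,0,0,0,0,0,0]
}}

```text
time_s: 2.4
eef_pos: [0.4288, 0.2495, 0.3507]
tcp_rot: [[1.0, 0.001, -0.001], [0.001, -1.0, -0.001], [-0.001, 0.001, -1.0]]
contact_force: [0.3, 0.0, 0.4]
width: 1.002
```

Run:
```python
from h import *
import pickle
c=ctrl.camera_info("wrist"); im=ctrl.grab_frame("wrist"); cv2.imwrite("pics/w1.png",im[:,:,::-1]); pickle.dump(c,open("c1.pkl","wb"))
s=ctrl.sense(); print(s["eef_pos"],s["tcp_rot"].round(4),s["time_s"],s["joints"].round(2), -c["R"].T@c["t"])
```

```text
[0.42898703 0.24868528 0.35098149] [[ 1.e+00 -2.e-04 -6.e-04]
 [-2.e-04 -1.e+00 -8.e-04]
 [-6.e-04  8.e-04 -1.e+00]] 2.45 [ 0.42 -0.27  1.84 -0.    1.57  0.42] [0.42922872 0.31636886 0.48497083]
```

View pics/w1.png

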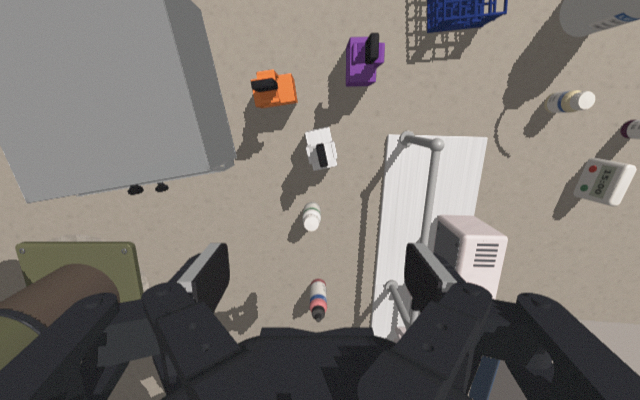

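Run:
```python
import cv2
a=cv2.imread("pics/w1.png")[115:185,285:355]; cv2.imwrite("pics/w1z.png",cv2.resize(a,None,fx=8,fy=8,interpolation=cv2.INTER_CUBIC))
a=cv2.imread("pics/w1.png")[120:240,370:510]; cv2.imwrite("pics/w1y.png",cv2.resize(a,None,fx=5,fy=5,interpolation=cv2.INTER_CUBIC))
```

```text
(no output)
```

View pics/w1z.png

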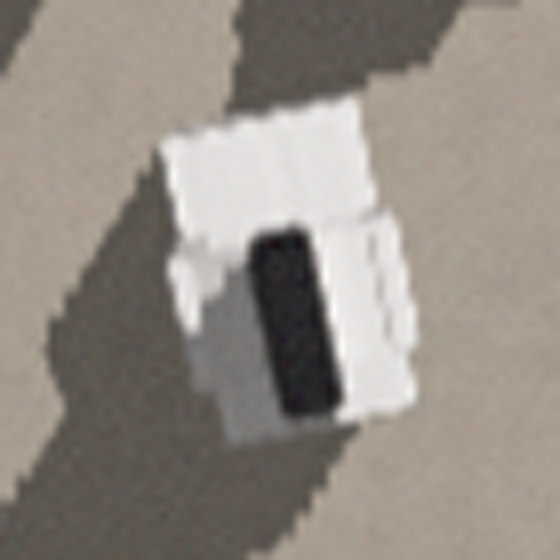

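View pics/w1y.png

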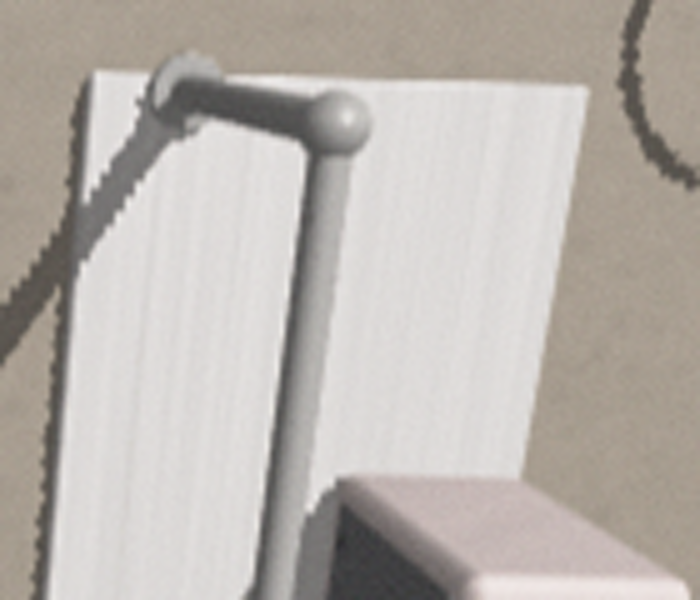

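Run:
```python
from h import *
import pickle
c=pickle.load(open("c1.pkl","rb"))
im=cv2.imread("pics/w1.png"); g=im[115:185,285:355]
big=cv2.resize(g.max(2),None,fx=8,fy=8,interpolation=cv2.INTER_CUBIC)
m=(big<55).astype(np.uint8)
n,l,st,ce=cv2.connectedComponentsWithStats(m)
i=l[320,295]; cs,_=cv2.findContours((l==i).astype(np.uint8),0,2)
b=cv2.boxPoints(cv2.minAreaRect(cs[0])); px=(b+.5)/8-.5+[285,115]
P=[]
for p in px:
    print(p, ray(c,p,.138).round(4), ray(c,p,.106).round(4))
f=lambda u,v:((u+.5)/8-.5+285,(v+.5)/8-.5+115)
# body top corners z=.058 left-top, right-top, right-bottom ; bottom edge
for q in[(163,145),(352,97),(415,405),(228,440)]: print("body",ray(c,f(*q),.058).round(4))
f=lambda u,v:((u+.5)/5-.5+370,(v+.5)/5-.5+120)
for q in[(338,124)]: print("Lpost",ray(c,f(*q),.132).round(4))
for q in[(93,70),(588,88),(38,600)]: print("plate",ray(c,f(*q),.008).round(4))
# rail edges rows v=200, 500
for v in(200,450):
    row=cv2.resize(im[120:240,370:510],None,fx=5,fy=5,interpolation=cv2.INTER_CUBIC)[v].max(1); print(v,row[230:370:4])
```

```text
[315.2157383  144.99334908] [0.4274 0.285  0.138 ] [0.4272 0.2822 0.106 ]
[322.34286118 143.42639351] [0.4357 0.2869 0.138 ] [0.4363 0.2841 0.106 ]
[327.15156555 165.29824066] [0.4416 0.2612 0.138 ] [0.4427 0.2561 0.106 ]
[320.02444077 166.86519623] [0.4331 0.2593 0.138 ] [0.4335 0.2541 0.106 ]
body [0.4123 0.2951 0.058 ]
body [0.4458 0.3034 0.058 ]
body [0.458  0.2487 0.058 ]
body [0.4238 0.2421 0.058 ]
Lpost [0.5721 0.2854 0.132 ]
plate [0.5426 0.2914 0.008 ]
plate [0.7007 0.286  0.008 ]
plate [0.5354 0.1096 0.008 ]
200 [223 222 220 219 222 225 225 225 225 227 225 223 223 224 222 221 228 211
 145  93  91 115 137 154 165 176 182 182 183 199 218 226 223 222 220]
450 [222 224 223 223 223 221 218 218 221 231 153  88  96 120 136 154 168 176
 181 186 191 207 224 224 222 223 221 219 220 220 221 222 220 221 219]
```

Call:
{"name": "play_rows", "arguments": {
  "commands": [0,0.0015,0.006,-0.035,0,0,3.15,0,0.0015,0.006,-0.035,0,0,3.15,0,0.0015,0.006,-0.035,0,0,3.15,0,0.0015,0.006,-0.035,0,0,3.15,0,0,0,0,0,0,0,0,0,0,0,0,0,0]
}}

```text
time_s: 3.05
eef_pos: [0.4354, 0.2717, 0.2118]
tcp_rot: [[0.977, 0.215, -0.0], [0.215, -0.977, -0.0], [-0.0, 0.0, -1.0]]
contact_force: [-0.6, -0.3, 0.8]
width: 0.504
```

Run:
```python
from h import *
c=ctrl.camera_info("wrist"); im=ctrl.grab_frame("wrist"); cv2.imwrite("pics/w2.png",im[:,:,::-1])
s=ctrl.sense(); print(s["eef_pos"],s["tcp_rot"].round(4),s["time_s"],s["width"])
print(proj(c,(.435,.2727,.138)),proj(c,s["eef_pos"]))
```

```text
[0.43617733 0.27224689 0.21343926] [[ 9.765e-01  2.153e-01  2.500e-03]
 [ 2.153e-01 -9.766e-01  1.000e-03]
 [ 2.600e-03 -4.000e-04 -1.000e+00]] 3.1 0.5007450942306511
[315.95677936 208.99729041] [317.70637447 256.14760941]
```

View pics/w2.png

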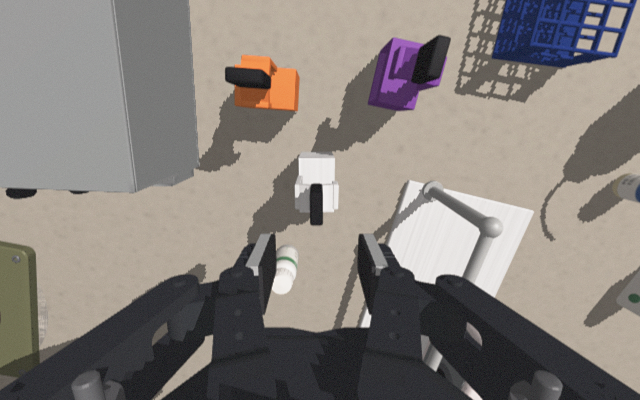

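Call:
{"name": "play_rows", "arguments": {
  "commands": [0,0,0,-0.04,0,0,0,0,0,0,-0.03,0,0,0,0,0,0,-0.015,0,0,0,0,0,0,-0.008,0,0,0,-1,0,0,0,0,0,0,-1,0,0,0,0,0,0,-1,0,0,0,0,0,0,-1,0,0,0,0,0,0,-1,0,0,0,0,0,0,-1,0,0,0,0,0,0],
  "newtons": 40
}}

```text
time_s: 4.1
eef_pos: [0.4363, 0.2734, 0.1203]
tcp_rot: [[0.976, 0.218, 0.003], [0.218, -0.976, 0.001], [0.003, -0.001, -1.0]]
contact_force: [-0.7, 0.9, 6.3]
width: 0.109
```

Run:
```python
from h import *
for n in("wrist","scene"):
    c=ctrl.camera_info(n); im=ctrl.grab_frame(n); cv2.imwrite(f"pics/{n}3.png",im[:,:,::-1])
a=cv2.imread("pics/scene3.png")[195:345,195:395]; cv2.imwrite("pics/s3z.png",cv2.resize(a,None,fx=3.5,fy=3.5,interpolation=cv2.INTER_CUBIC))
s=ctrl.sense(); print(s["eef_pos"],s["tcp_rot"].round(4),s["time_s"],s["width"],s["contact_force"])
```

```text
[0.43632311 0.27343088 0.12025664] [[ 9.760e-01  2.178e-01  2.900e-03]
 [ 2.178e-01 -9.760e-01  1.300e-03]
 [ 3.100e-03 -7.000e-04 -1.000e+00]] 4.2 0.10649598929219607 [-0.58784475 -0.82876414  6.26295909]
```

View pics/wrist3.png

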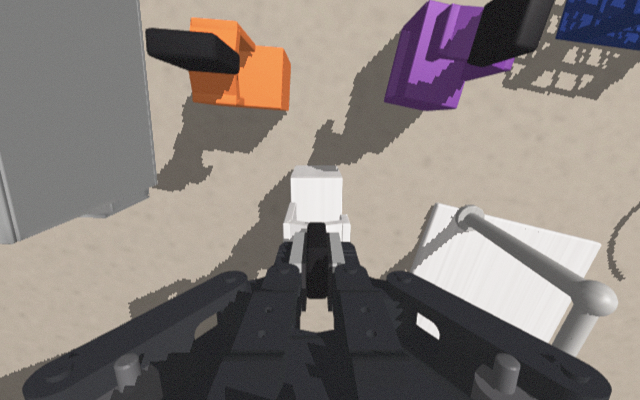

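View pics/s3z.png

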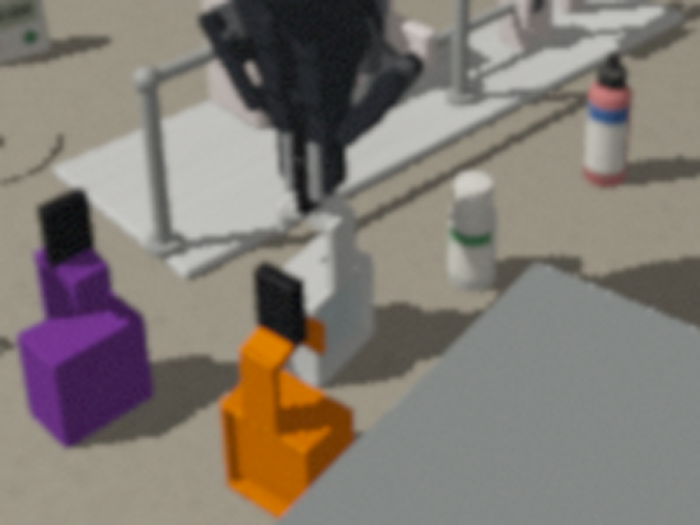

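Run:
```python
from h import *
import pickle
c=pickle.load(open("c1.pkl","rb"))
f=lambda u,v:((u+.5)/5-.5+370,(v+.5)/5-.5+120)
a=ray(c,f(323,200),.13);b=ray(c,f(292,450),.13);print(a,b,(a-b)[0]/(a-b)[1])
im=cv2.imread("pics/top0.png")
# rail in top: columns 265..320 brightness profile
for col in (262,275,290,305,318,340):
    print(col,im[180:198,col].max(1))
print(im[189,318:342].max(1), im[188,318:342].max(1))
```

```text
[0.57131025 0.26709511 0.13      ] [0.57029918 0.20364328 0.13      ] 0.01593434425023335
262 [170 170 169 169 162 145 135 120 121 157 170 170 171 148  96  97  96  92]
275 [168 168 166 166 167 158 139 127 106 135 167 166 167 167 165 168 167 165]
290 [166 167 166 164 165 160 143 135 122 121 154 165 165 165 165 166 166 164]
305 [164 164 165 163 163 165 155 137 130 105 128 164 163 164 164 165 166 163]
318 [ 90  89  88  89  89  90 114 135 135 122 107 142 165 164 164 165 165 163]
340 [186 186 185 185 185 181 177 158 128 133 117 118 154 167 166 164 167 164]
[122 123 124 124 125 126 125  42  21  21  22  23  22  22  36 129 131 130
 132 132 134 134 133 134] [135 135 135 135 137 136 145  51  23  22  23  22  25  33  39 119 120 118
 118 113 117 132 128 125]
```

Call:
{"name": "play_rows", "arguments": {
  "commands": [-1,0,0,0.031,0,0,0,-1,0,0,0.031,0,0,0,-1,0.016,-0.0156,0,0,0,-3.575,-1,0.016,-0.0156,0,0,0,-3.575,-1,0.016,-0.0156,0,0,0,-3.575,-1,0.016,-0.0156,0,0,0,-3.575,-1,0,0,0,0,0,0,-1,0,0,0,0,0,0,-1,0,0,0,0,0,0]
}}

```text
time_s: 5.1
eef_pos: [0.4985, 0.2109, 0.18]
tcp_rot: [[1.0, -0.029, -0.001], [-0.029, -1.0, 0.0], [-0.001, -0.0, -1.0]]
contact_force: [-0.2, -0.3, -0.9]
width: 0.105
```

Run:
```python
from h import *
for n in("wrist","scene","top"):
    c=ctrl.camera_info(n); im=ctrl.grab_frame(n); cv2.imwrite(f"pics/{n}4.png",im[:,:,::-1])
a=cv2.imread("pics/scene4.png")[165:315,195:395]; cv2.imwrite("pics/s4z.png",cv2.resize(a,None,fx=3.5,fy=3.5,interpolation=cv2.INTER_CUBIC))
a=cv2.imread("pics/top4.png")[165:245,235:375]; cv2.imwrite("pics/t4z.png",cv2.resize(a,None,fx=5,fy=5,interpolation=cv2.INTER_CUBIC))
s=ctrl.sense(); print(s["eef_pos"],s["tcp_rot"].round(4),s["time_s"],s["width"],s["contact_force"])
```

```text
[0.4986163  0.21102081 0.18025305] [[ 9.996e-01 -2.880e-02 -2.000e-04]
 [-2.880e-02 -9.996e-01  1.000e-04]
 [-2.000e-04 -1.000e-04 -1.000e+00]] 5.25 0.10413009963335725 [-0.45364845  0.93013205 -1.26874609]
```

View pics/wrist4.png

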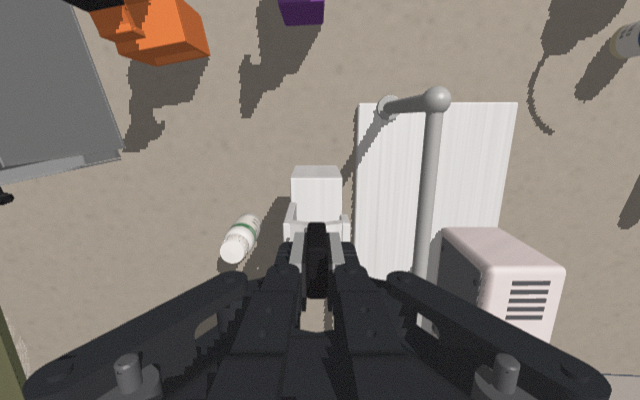

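View pics/s4z.png

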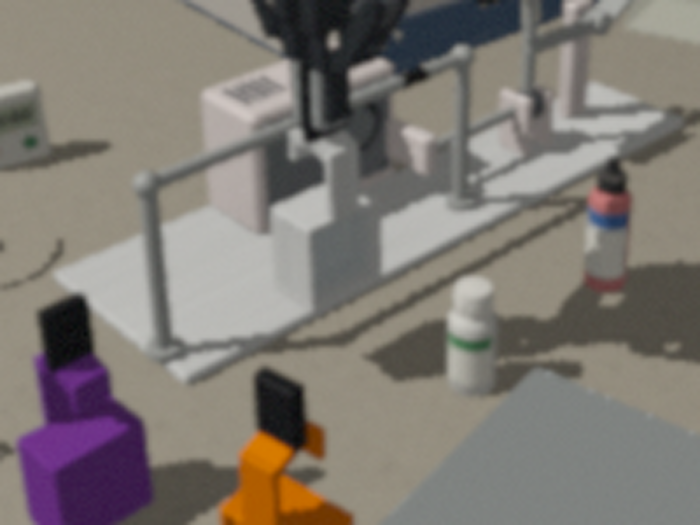

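View pics/t4z.png

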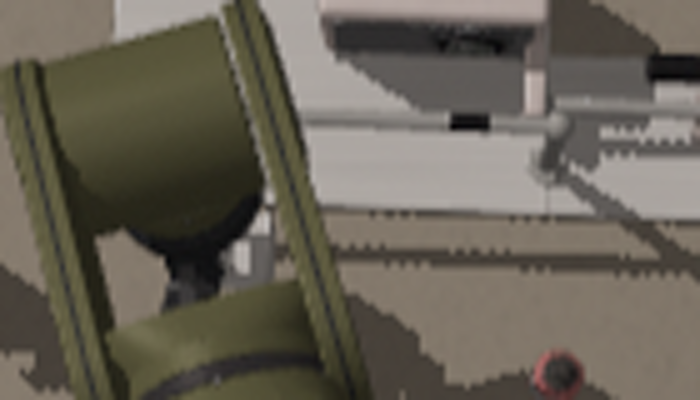

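Run:
```python
from h import *
c=ctrl.camera_info("wrist")
im=cv2.imread("pics/wrist4.png")
print(ray(c,(437.5,98.5),.131))
for v in (130,150,170,190,210,230,245): print(v,im[v,412:446].max(1))
```

```text
[0.57290947 0.28652225 0.131     ]
130 [227 221 223 224 228 226 224 226 222 221 224 224 129  85  83 102 108 120
 131 143 154 161 168 174 178 178 179 181 177 182 222 224 223 224]
150 [221 225 226 225 221 224 223 222 221 223 179  92  81  95 106 118 132 141
 153 157 169 174 175 181 180 179 171 183 222 224 223 222 222 221]
170 [224 224 223 224 223 221 221 221 189  95  81  95 103 114 129 140 148 158
 164 168 175 180 178 181 175 181 222 223 221 223 223 221 220 219]
190 [224 222 226 220 221 221 217 104  81  94 105 115 130 139 149 158 162 174
 175 178 183 179 174 188 221 222 222 221 222 222 221 218 216 217]
210 [223 222 221 221 218 128  83  86 105 113 126 141 149 155 163 169 176 179
 178 178 172 191 220 220 223 221 222 220 220 219 219 221 221 220]
230 [221 221 219 141  85  88 101 111 127 140 152 157 164 169 178 180 178 179
 174 198 221 219 218 223 223 221 188 179 172 121 115 122 127 133]
245 [223 221 117  86  90 105 116 130 141 152 160 166 171 178 181 181 176 154
 120 118 116 118 119 119 121 119 115 121 107  77  59  59  62  66]
```

Run:
```python
from h import *
c=ctrl.camera_info("wrist")
P=[]
for v,u in ((130,(424,442)),(150,(422.2,440)),(170,(420.5,438)),(190,(418.8,435.5)),(210,(417,433.3)),(230,(415.2,431.3))):
    p=ray(c,(sum(u)/2-.5,v),.13); P.append(p[:2])
P=np.array(P); k=np.polyfit(P[:,1],P[:,0],1); print(P.round(4),k, np.polyval(k,.211),np.polyval(k,.071))
```

```text
[[0.5717 0.2683]
 [0.5714 0.2561]
 [0.5712 0.2435]
 [0.5708 0.2304]
 [0.5704 0.2169]
 [0.5701 0.2028]] [0.02491262 0.56506012] 0.5703166854460234 0.5668289190851857
```

Call:
{"name": "play_rows", "arguments": {
  "commands": [-1,0.024,0,0,0,0,0,-1,0.024,0,0,0,0,0,-1,0.0237,0,0,0,0,0,-1,0,0,0,0,0,0,-1,0,0,-0.01,0,0,0,-1,0,0,-0.008,0,0,0,-1,0,0,0,0,0,0]
}}

```text
time_s: 5.95
eef_pos: [0.5686, 0.2103, 0.1596]
tcp_rot: [[1.0, -0.029, -0.004], [-0.03, -1.0, -0.001], [-0.004, 0.001, -1.0]]
contact_force: [-1.1, 0.3, -1.5]
width: 0.108
```

Run:
```python
from h import *
im=ctrl.grab_frame("scene"); cv2.imwrite(f"pics/scene5.png",im[:,:,::-1])
a=cv2.imread("pics/scene5.png")[155:285,215:395]; cv2.imwrite("pics/s5z.png",cv2.resize(a,None,fx=4,fy=4,interpolation=cv2.INTER_CUBIC))
s=ctrl.sense(); print(s["eef_pos"],s["time_s"],s["width"],s["contact_force"])
```

```text
[0.56924095 0.2104045  0.16063158] 6.0 0.10806834253325232 [ 0.39911593  0.50530271 -0.71385527]
```

View pics/s5z.png

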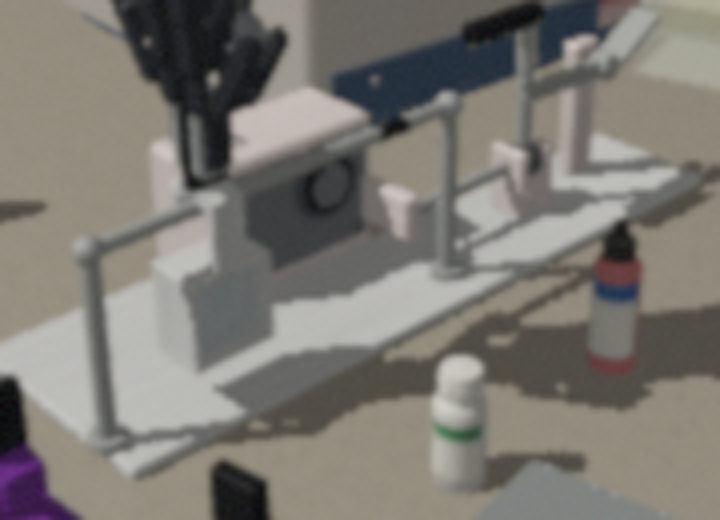

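Call:
{"name": "play_rows", "arguments": {
  "commands": [-1,0,0,-0.003,0,0,0,-1,0,0,-0.002,0,0,0,-1,0,0,0,0,0,0]
}}

```text
time_s: 6.3
eef_pos: [0.5706, 0.2104, 0.1572]
tcp_rot: [[1.0, -0.03, -0.0], [-0.03, -1.0, -0.0], [-0.0, 0.0, -1.0]]
contact_force: [0.7, 0.1, -1.3]
width: 0.109
```

Call:
{"name": "play_rows", "arguments": {
  "commands": [-1,0,0,-0.002,0,0,0,-1,0,0,0,0,0,0]
}}

```text
time_s: 6.5
eef_pos: [0.5712, 0.2106, 0.156]
tcp_rot: [[1.0, -0.03, 0.001], [-0.03, -1.0, 0.0], [0.001, -0.0, -1.0]]
contact_force: [-0.6, -0.2, 0.2]
width: 0.107
```

Call:
{"name": "play_rows", "arguments": {
  "commands": [-1,0,0,-0.0015,0,0,0,-1,0,0,0,0,0,0,-1,0,0,0,0,0,0]
}}

```text
time_s: 6.8
eef_pos: [0.5713, 0.2106, 0.1559]
tcp_rot: [[1.0, -0.03, 0.001], [-0.03, -1.0, 0.0], [0.001, -0.0, -1.0]]
contact_force: [-3.2, -1.9, 7.0]
width: 0.106
```

Call:
{"name": "play_rows", "arguments": {
  "commands": [-1,-0.0005,0,0.0006,0,0,0,-1,-0.0003,-0.01,0,0,0,0,-1,-0.0003,-0.01,0,0,0,0,-1,-0.0003,-0.01,0,0,0,0,-1,-0.0003,-0.01,0,0,0,0]
}}

```text
time_s: 7.3
eef_pos: [0.5693, 0.1708, 0.1555]
tcp_rot: [[1.0, -0.03, 0.001], [-0.03, -1.0, 0.003], [0.001, -0.003, -1.0]]
contact_force: [-2.2, 5.6, 6.2]
width: 0.105
```

Call:
{"name": "play_rows", "arguments": {
  "commands": [-1,-0.0003,-0.01,0.0005,0,0,0,-1,-0.0003,-0.01,0,0,0,0,-1,-0.0003,-0.01,0,0,0,0,-1,-0.0003,-0.01,0,0,0,0]
}}

```text
time_s: 7.7
eef_pos: [0.5682, 0.1301, 0.1555]
tcp_rot: [[1.0, -0.03, 0.001], [-0.03, -1.0, 0.001], [0.001, -0.001, -1.0]]
contact_force: [-1.3, 4.4, 5.6]
width: 0.105
```

Call:
{"name": "play_rows", "arguments": {
  "commands": [-1,-0.0003,-0.01,0.0003,0,0,0,-1,-0.0003,-0.01,0,0,0,0,-1,-0.0003,-0.01,0,0,0,0,-1,-0.0003,-0.01,0,0,0,0,-1,-0.0003,-0.01,0,0,0,0,-1,-0.0002,-0.008,0,0,0,0,-1,0,0,0,0,0,0,-1,0,0,0,0,0,0]
}}

```text
time_s: 8.5
eef_pos: [0.5666, 0.0705, 0.1555]
tcp_rot: [[1.0, -0.03, 0.001], [-0.03, -1.0, -0.003], [0.001, 0.003, -1.0]]
contact_force: [1.0, -1.3, 5.2]
width: 0.103
```

Run:
```python
from h import *
s=ctrl.sense(); print(s["eef_pos"],s["time_s"],s["width"],s["contact_force"])
for n in("scene","top"):
    im=ctrl.grab_frame(n); cv2.imwrite(f"pics/{n}6.png",im[:,:,::-1])
a=cv2.imread("pics/scene6.png")[145:275,235:415]; cv2.imwrite("pics/s6z.png",cv2.resize(a,None,fx=4,fy=4,interpolation=cv2.INTER_CUBIC))
a=cv2.imread("pics/top6.png")[145:245,235:445]; cv2.imwrite("pics/t6z.png",cv2.resize(a,None,fx=3.5,fy=3.5,interpolation=cv2.INTER_CUBIC))
```

```text
[0.5666001  0.07048968 0.15549185] 8.5 0.10345479283004132 [ 1.0108736  -1.25270308  5.15154221]
```

View pics/s6z.png

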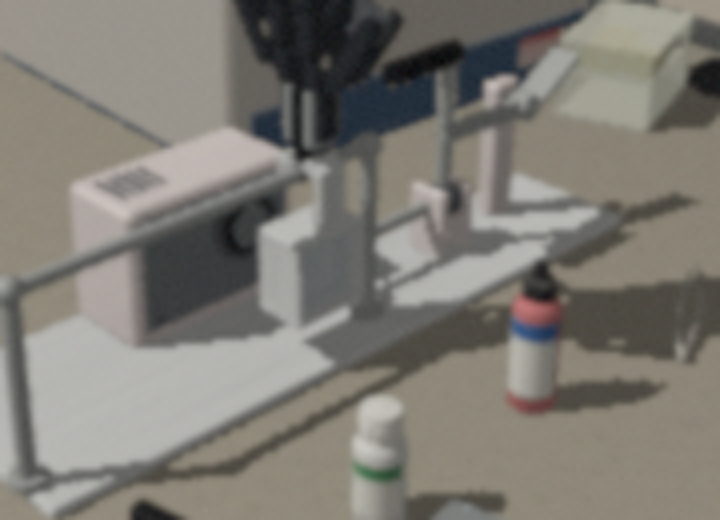

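View pics/t6z.png

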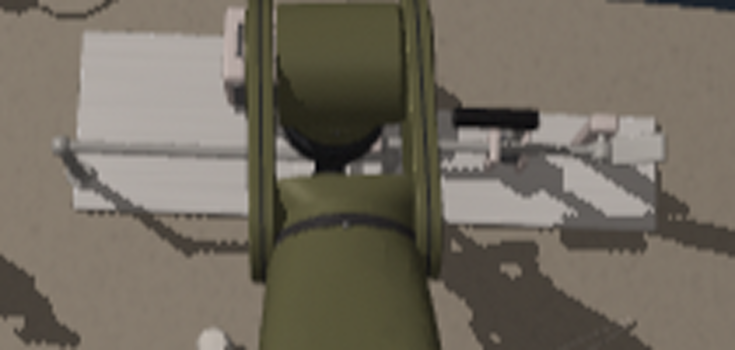

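Call:
{"name": "play_rows", "arguments": {
  "commands": [-1,0,0.0015,0.0003,0,0,0,-1,0,0,0,0,0,0,-0.6,0,0,0,0,0,0,-0.4,0,0,0,0,0,0,-0.2,0,0,0,0,0,0,0,0,0,0,0,0,0,0,0,0,0,0,0,0,0,0,0,0,0,0,0,0,0,0,0.01,0,0,0,0,0,0,0.02,0,0,0,0,0,0,0.04,0,0,0,0,0,0,0.05,0,0,0,0,0,0,0.03,0,0,0]
}}

```text
time_s: 9.9
eef_pos: [0.5673, 0.074, 0.3111]
tcp_rot: [[1.0, -0.03, 0.006], [-0.03, -1.0, 0.0], [0.006, -0.0, -1.0]]
contact_force: [0.5, -0.4, 0.1]
width: 0.501
```

Run:
```python
from h import *
s=ctrl.sense(); print(s["eef_pos"],s["time_s"],s["width"],s["contact_force"])
for n in("scene","wrist"):
    im=ctrl.grab_frame(n); cv2.imwrite(f"pics/{n}7.png",im[:,:,::-1])
a=cv2.imread("pics/scene7.png")[145:275,235:415]; cv2.imwrite("pics/s7z.png",cv2.resize(a,None,fx=4,fy=4,interpolation=cv2.INTER_CUBIC))
```

```text
[0.56727781 0.07404218 0.31106746] 9.9 0.5010988311751395 [ 0.53602568 -0.37875527  0.05401484]
```

View pics/s7z.png

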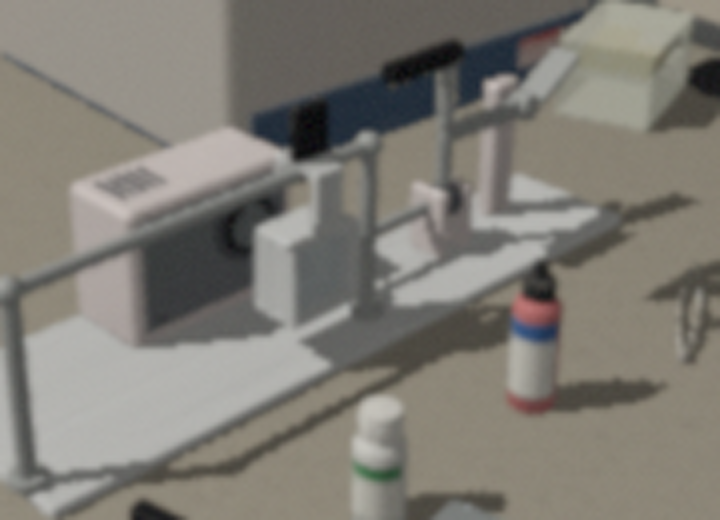

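View pics/wrist7.png

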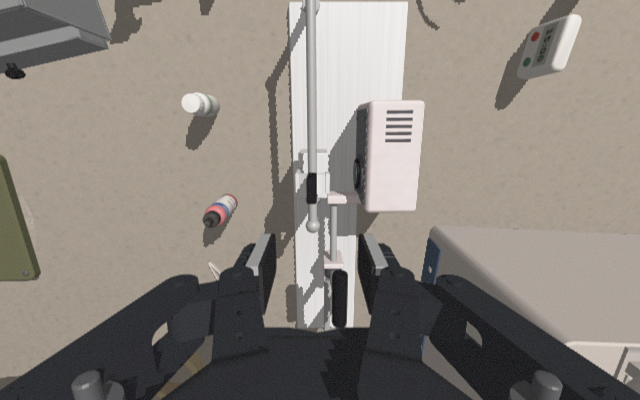

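Run:
```python
from h import *
a=cv2.imread("pics/wrist7.png")[140:300,270:430]; cv2.imwrite("pics/w7z.png",cv2.resize(a,None,fx=4.5,fy=4.5,interpolation=cv2.INTER_CUBIC))
```

```text
(no output)
```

View pics/w7z.png

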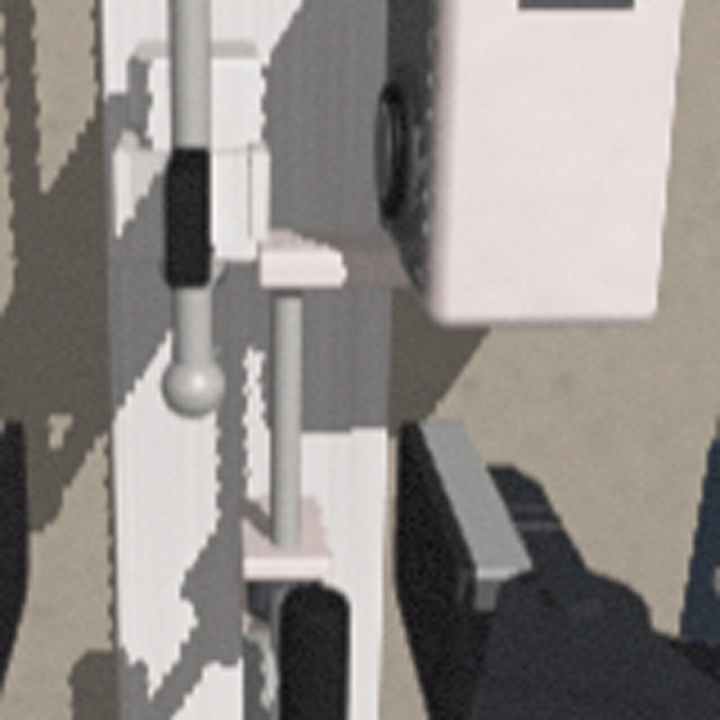

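Run:
```python
from h import *
c=ctrl.camera_info("wrist")
f=lambda u,v:((u+.5)/4.5-.5+270,(v+.5)/4.5-.5+140)
print("tab -y edge",ray(c,f(187,287),.173),"post",ray(c,f(194,383),.131))
print("gripL at z.155", ray(c,f(317,585),.155), ray(c,f(317,700),.155))
print("scene tab",ray("scene",(235+312/4,145+128/4),.157))
c7=c;print(c["R"].round(3))
```

```text
tab -y edge [0.56530917 0.06017417 0.173     ] post [0.56557645 0.02230528 0.131     ]
gripL at z.155 [ 0.59443902 -0.02275312  0.155     ] [ 0.59415551 -0.05511184  0.155     ]
scene tab [0.56470287 0.0697705  0.157     ]
[[ 0.999 -0.03   0.013]
 [-0.032 -0.964  0.263]
 [ 0.004 -0.264 -0.965]]
```

Call:
{"name": "play_rows", "arguments": {
  "commands": [-1,0.0015,-0.0406,-0.007,0,0,0,-1,0.0015,-0.0406,-0.007,0,0,0,-1,0.0015,-0.0406,-0.007,0,0,0,-1,0.0015,-0.0406,-0.007,0,0,0,-1,0.0015,-0.0406,-0.007,0,0,0,-1,0.0015,-0.0406,-0.007,0,0,0,-1,0.0015,-0.0406,-0.007,0,0,0,-1,0,0,0,0,0,0,-1,0,0,0,0,0,0,-1,0,0,0,0,0,0],
  "newtons": 30
}}

```text
time_s: 11.0
eef_pos: [0.5767, -0.2094, 0.2565]
tcp_rot: [[1.0, -0.029, -0.0], [-0.029, -1.0, 0.001], [-0.0, -0.001, -1.0]]
contact_force: [0.4, -0.1, 0.8]
width: -0.004
```

Run:
```python
from h import *
s=ctrl.sense(); print(s["eef_pos"],s["time_s"],s["width"],s["contact_force"])
c=ctrl.camera_info("wrist")
M=np.array([.5666,.072,0]);X=np.array([.9996,-.028,0]);Y=np.array([.028,.9996,0])
for l in[(.018,-.225,.1),(.018,-.253,.119),(.018,-.225,.1)]:
    p=M+X*l[0]+Y*l[1]+[0,0,l[2]]; print(l,p.round(4),proj(c,p))
for n in("wrist","top","scene"):
    im=ctrl.grab_frame(n); cv2.imwrite(f"pics/{n}8.png",im[:,:,::-1])
a=cv2.imread("pics/top8.png")[135:235,320:480]; cv2.imwrite("pics/t8z.png",cv2.resize(a,None,fx=4,fy=4,interpolation=cv2.INTER_CUBIC))
```

```text
[ 0.57674274 -0.20937372  0.25649082] 11.0 -0.0036897642246649025 [ 0.37164568 -0.14147874  0.76571939]
(0.018, -0.225, 0.1) [ 0.5783 -0.1534  0.1   ] [316.08855788 129.16013478]
(0.018, -0.253, 0.119) [ 0.5775 -0.1814  0.119 ] [316.10802822 160.90139848]
(0.018, -0.225, 0.1) [ 0.5783 -0.1534  0.1   ] [316.08855788 129.16013478]
```

View pics/wrist8.png

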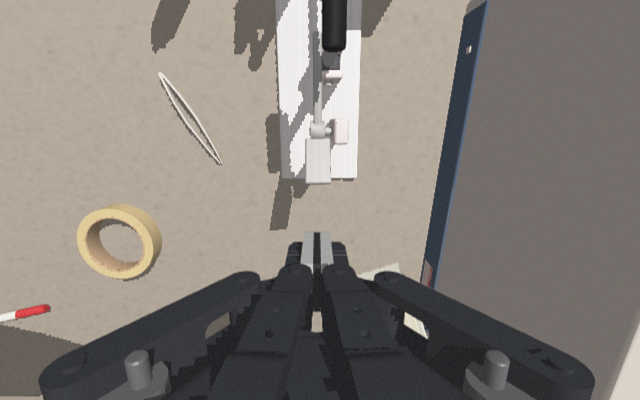

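View pics/scene8.png

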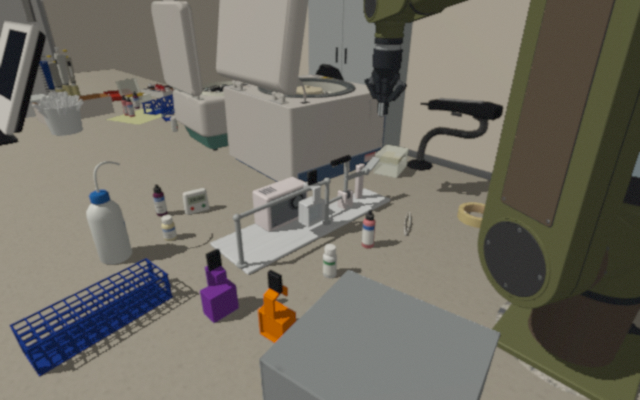

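View pics/t8z.png

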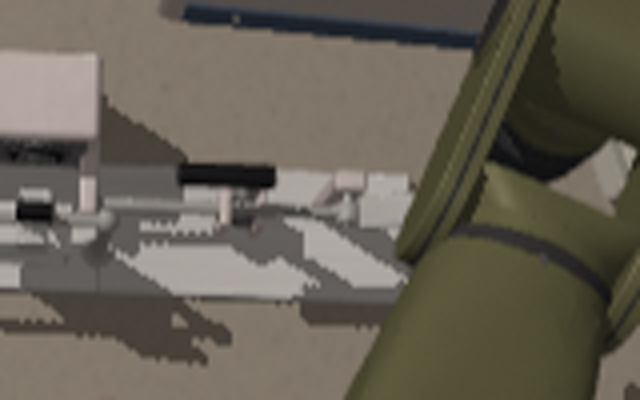

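Call:
{"name": "play_rows", "arguments": {
  "commands": [-1,0.0015,0.0135,-0.02,0,0,0,-1,0.0005,0.013,-0.025,0,0,0,-1,0,0,-0.035,0,0,0,-1,0,0,-0.03,0,0,0,-1,0,0,0,0,0,0,-1,0,0,-0.006,0,0,0,-1,0,0,-0.006,0,0,0,-1,0,0,-0.006,0,0,0]
}}

```text
time_s: 11.95
eef_pos: [0.5803, -0.1843, 0.1307]
tcp_rot: [[1.0, -0.03, 0.004], [-0.03, -1.0, -0.002], [0.004, 0.002, -1.0]]
contact_force: [-0.1, -0.4, 3.3]
width: 0.001
```

Contact at about 3 N; pressing on.

Call:
{"name": "play_rows", "arguments": {
  "commands": [-1,0,0,-0.006,0,0,0,-1,0,0,-0.006,0,0,0,-1,0,0,-0.006,0,0,0]
}}

```text
time_s: 12.25
eef_pos: [0.5795, -0.1844, 0.1111]
tcp_rot: [[1.0, -0.03, 0.002], [-0.03, -1.0, -0.001], [0.002, 0.001, -1.0]]
contact_force: [0.6, -1.9, 3.0]
width: 0.002
```

Call:
{"name": "play_rows", "arguments": {
  "commands": [-1,0,0,-0.005,0,0,0,-1,0,0,-0.004,0,0,0]
}}

```text
time_s: 12.45
eef_pos: [0.5794, -0.1839, 0.1017]
tcp_rot: [[1.0, -0.031, 0.002], [-0.031, -1.0, 0.0], [0.002, -0.0, -1.0]]
contact_force: [1.7, 1.3, 4.3]
width: -0.001
```

Run:
```python
from h import *
s=ctrl.sense(); print(s["eef_pos"],s["time_s"],s["contact_force"])
im=ctrl.grab_frame("scene"); cv2.imwrite("pics/scene9.png",im[:,:,::-1])
a=cv2.imread("pics/scene9.png")[125:225,295:425]; cv2.imwrite("pics/s9z.png",cv2.resize(a,None,fx=5,fy=5,interpolation=cv2.INTER_CUBIC))
```

```text
[ 0.57939232 -0.18387743  0.10170021] 12.45 [1.67529238 1.27930687 4.32170208]
```

View pics/s9z.png

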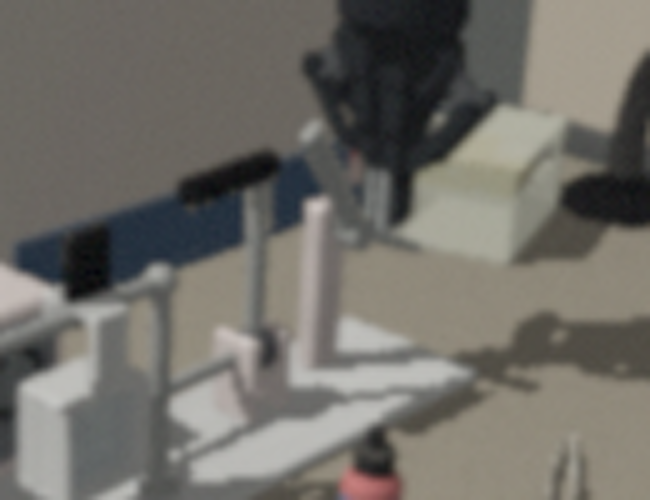

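Call:
{"name": "play_rows", "arguments": {
  "commands": [-1,0,0,-0.002,0,0,0,-1,0,0,-0.002,0,0,0]
}}

```text
time_s: 12.7
eef_pos: [0.5794, -0.1834, 0.0995]
tcp_rot: [[1.0, -0.03, 0.0], [-0.03, -1.0, 0.001], [0.0, -0.001, -1.0]]
contact_force: [-4.6, 2.4, 19.2]
width: -0.002
```

Call:
{"name": "play_rows", "arguments": {
  "commands": [-1,0,0,-0.0015,0,0,0,-1,0,0,0,0,0,0]
}}

```text
time_s: 12.9
eef_pos: [0.5796, -0.1837, 0.0994]
tcp_rot: [[1.0, -0.03, 0.001], [-0.03, -1.0, 0.0], [0.001, -0.0, -1.0]]
contact_force: [-4.9, 1.6, 17.4]
width: 0.003
```

Call:
{"name": "play_rows", "arguments": {
  "commands": [-1,0,0,0.05,0,0,0,-1,0,0,0.05,0,0,0,-1,0,0,0.05,0,0,0,0,0.0036,0.0344,0.005,0,0,0,0,0.0036,0.0344,0,0,0,0,0,0.0036,0.0344,0,0,0,0,0,0.0036,0.0344,0,0,0,0,0,0,0,0,0,0,0,0,0,0,0,0,0,0]
}}

```text
time_s: 13.8
eef_pos: [0.5923, -0.0452, 0.2495]
tcp_rot: [[1.0, -0.028, -0.003], [-0.028, -1.0, 0.0], [-0.003, -0.0, -1.0]]
contact_force: [0.7, 0.1, -1.0]
width: 0.499
```

Run:
```python
from h import *
s=ctrl.sense(); print(s["eef_pos"],s["time_s"],s["contact_force"],s["width"])
c=ctrl.camera_info("wrist"); print(proj(c,(.594,-.046,.155)),proj(c,(.594,-.023,.155)))
for n in("wrist","scene"):
    im=ctrl.grab_frame(n); cv2.imwrite(f"pics/{n}10.png",im[:,:,::-1])
a=cv2.imread("pics/scene10.png")[125:225,295:425]; cv2.imwrite("pics/s10z.png",cv2.resize(a,None,fx=5,fy=5,interpolation=cv2.INTER_CUBIC))
```

```text
[ 0.59227173 -0.04520509  0.24949522] 13.8 [ 0.73508237  0.0609614  -1.00527272] 0.49901168445460314
[318.64497199 203.64510606] [317.88327638 175.79008531]
```

View pics/s10z.png

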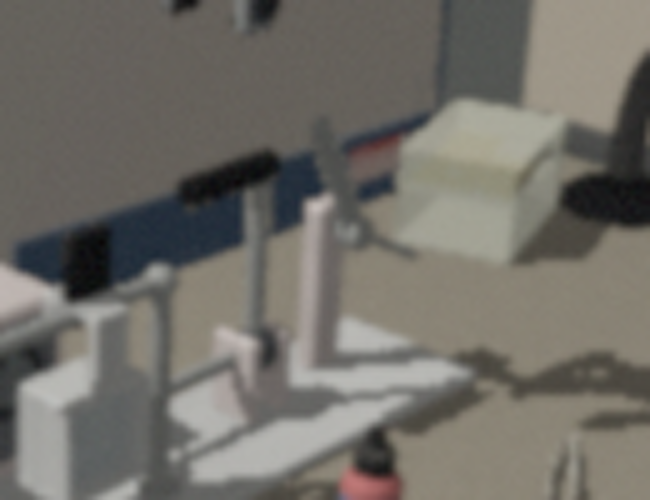

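View pics/wrist10.png

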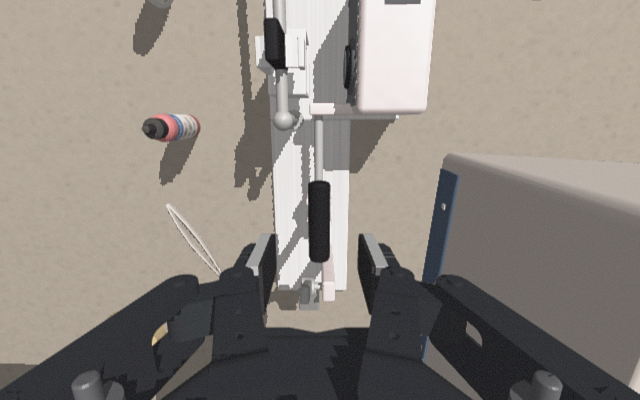

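Call:
{"name": "play_rows", "arguments": {
  "commands": [0,0.001,0,-0.04,0,0,0,0,0.001,0,-0.035,0,0,0,0,0,0,-0.02,0,0,0,0,0,0,-0.01,0,0,0,-1,0,0,0,0,0,0,-1,0,0,0,0,0,0,-1,0,0,0,0,0,0,-1,0,0,0,0,0,0,-1,0,0,0,0,0,0],
  "newtons": 40
}}

```text
time_s: 14.8
eef_pos: [0.594, -0.0468, 0.1465]
tcp_rot: [[1.0, -0.03, -0.003], [-0.03, -1.0, -0.001], [-0.003, 0.001, -1.0]]
contact_force: [-5.0, -0.9, -3.7]
width: 0.194
```

Run:
```python
from h import *
im=ctrl.grab_frame("scene"); cv2.imwrite("pics/scene11.png",im[:,:,::-1])
a=cv2.imread("pics/scene11.png")[125:225,295:425]; cv2.imwrite("pics/s11z.png",cv2.resize(a,None,fx=5,fy=5,interpolation=cv2.INTER_CUBIC))
s=ctrl.sense(); print(s["eef_pos"],s["time_s"],s["contact_force"],s["width"]*85)
# pull increments: grip angle 0->.7, r=.11, pitch about station y
h=np.linspace(0,.7,15)
X=np.array([.9996,-.028])
d=[(-.11*np.sin(a),.11*np.cos(a)-.11) for a in h]
# TCP is 11 mm ahead of grasp point; tool rotated by a: tool z = (sin a? )
for i in range(14):
    # tool leans with lever; TCP = grip + .011*(sin a,-cos a)
    t=lambda a:np.array([-.11*np.sin(a)+.011*np.sin(a),.11*np.cos(a)-.011*np.cos(a)])
    q=t(h[i+1])-t(h[i]); print((q[0]*X).round(4),q[1].round(4))
```

```text
[ 0.59401458 -0.04674529  0.14646521] 14.85 [-5.41560319 -1.05822511 -3.02775898] 16.8515693171881
[-0.0049  0.0001] -0.0001
[-0.0049  0.0001] -0.0004
[-0.0049  0.0001] -0.0006
[-0.0049  0.0001] -0.0009
[-0.0048  0.0001] -0.0011
[-0.0048  0.0001] -0.0013
[-0.0047  0.0001] -0.0016
[-0.0046  0.0001] -0.0018
[-0.0045  0.0001] -0.002
[-0.0044  0.0001] -0.0023
[-0.0043  0.0001] -0.0025
[-0.0042  0.0001] -0.0027
[-0.004   0.0001] -0.0029
[-0.0039  0.0001] -0.0031
```

View pics/s11z.png

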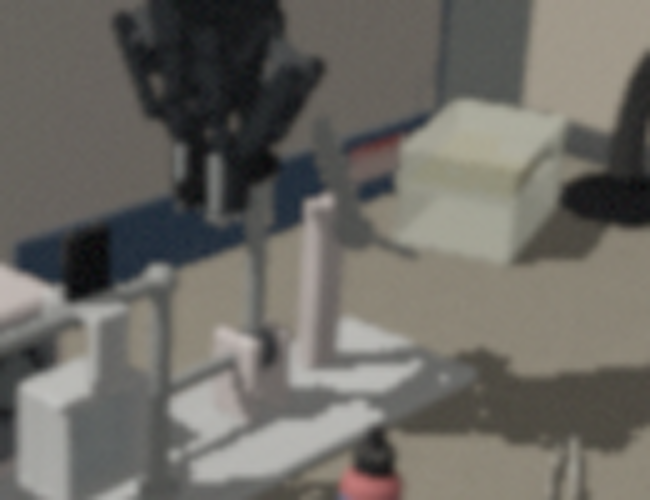

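Call:
{"name": "play_rows", "arguments": {
  "commands": [-1,-0.0049,0.0001,-0.0001,0,-2.86,0,-1,-0.0049,0.0001,-0.0004,0,-2.86,0,-1,-0.0049,0.0001,-0.0006,0,-2.86,0,-1,-0.0049,0.0001,-0.0009,0,-2.86,0,-1,-0.0048,0.0001,-0.0011,0,-2.86,0,-1,-0.0048,0.0001,-0.0013,0,-2.86,0,-1,-0.0047,0.0001,-0.0016,0,-2.86,0]
}}

```text
time_s: 15.55
eef_pos: [0.5618, -0.046, 0.1414]
tcp_rot: [[0.938, -0.028, 0.346], [-0.03, -1.0, -0.001], [0.346, -0.009, -0.938]]
contact_force: [3.0, -0.1, -5.3]
width: 0.194
```

Call:
{"name": "play_rows", "arguments": {
  "commands": [-1,-0.0046,0.0001,-0.0018,0,-2.86,0,-1,-0.0045,0.0001,-0.002,0,-2.86,0,-1,-0.0044,0.0001,-0.0023,0,-2.86,0,-1,-0.0043,0.0001,-0.0025,0,-2.86,0,-1,-0.0042,0.0001,-0.0027,0,-2.86,0,-1,-0.004,0.0001,-0.0029,0,-2.86,0,-1,-0.0039,0.0001,-0.0031,0,-2.86,0,-1,0,0,0,0,0,0,-1,0,0,0,0,0,0]
}}

```text
time_s: 16.45
eef_pos: [0.5332, -0.0452, 0.1262]
tcp_rot: [[0.762, -0.023, 0.648], [-0.029, -1.0, -0.001], [0.647, -0.018, -0.762]]
contact_force: [5.4, 1.2, -0.8]
width: 0.191
```

Run:
```python
from h import *
s=ctrl.sense(); print(s["eef_pos"],s["tcp_rot"].round(3),s["time_s"],s["contact_force"],s["width"]*85)
g=s["eef_pos"]-.011*s["tcp_rot"][:,2]; print(g)
hx=.594; print("angle",np.arctan2(hx-g[0],g[2]-.045))
for n in("scene","top","wrist"):
    im=ctrl.grab_frame(n); cv2.imwrite(f"pics/{n}12.png",im[:,:,::-1])
a=cv2.imread("pics/scene12.png")[125:255,255:425]; cv2.imwrite("pics/s12z.png",cv2.resize(a,None,fx=4.5,fy=4.5,interpolation=cv2.INTER_CUBIC))
```

```text
[ 0.53316903 -0.04524471  0.12624643] [[ 0.762 -0.023  0.648]
 [-0.029 -1.    -0.001]
 [ 0.647 -0.018 -0.762]] 16.45 [ 5.42082172  1.19979327 -0.79884136] 16.273346099839117
[ 0.52604525 -0.04523155  0.13462806]
angle 0.648719651294497
```

View pics/s12z.png

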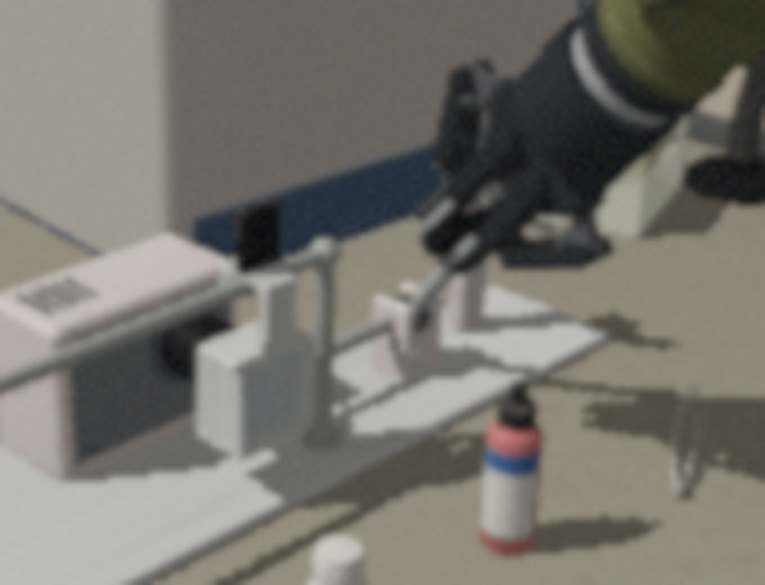

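View pics/wrist12.png

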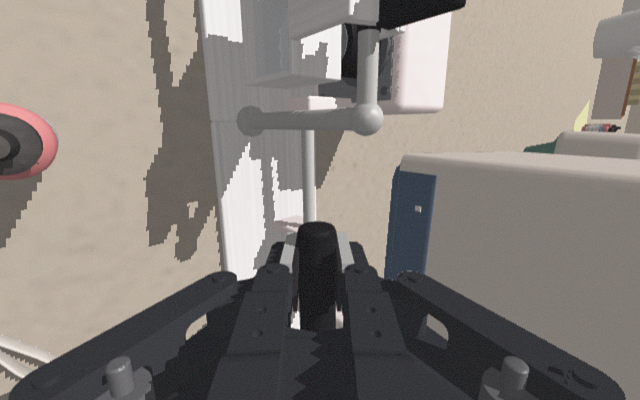

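Call:
{"name": "play_rows", "arguments": {
  "commands": [-1,-0.003,0.0001,-0.0024,0,0,0,-1,-0.0015,0,-0.0012,0,0,0,-1,0,0,0,0,0,0]
}}

```text
time_s: 16.9
eef_pos: [0.5301, -0.0453, 0.124]
tcp_rot: [[0.759, -0.024, 0.65], [-0.03, -1.0, -0.002], [0.65, -0.018, -0.76]]
contact_force: [14.0, 3.2, -3.8]
width: 0.195
```

Call:
{"name": "play_rows", "arguments": {
  "commands": [-1,-0.0015,0,-0.0013,0,0,0,-1,0,0,0,0,0,0]
}}

```text
time_s: 17.1
eef_pos: [0.5292, -0.0453, 0.1233]
tcp_rot: [[0.759, -0.024, 0.651], [-0.03, -1.0, -0.002], [0.651, -0.018, -0.759]]
contact_force: [17.4, 4.8, -5.9]
width: 0.194
```

Call:
{"name": "play_rows", "arguments": {
  "commands": [-1,0,0,0,0,0,0,-1,0,0,0,0,0,0,-1,0,0,0,0,0,0,-1,0,0,0,0,0,0,-1,0,0,0,0,0,0]
}}

```text
time_s: 17.6
eef_pos: [0.5292, -0.0453, 0.1233]
tcp_rot: [[0.759, -0.024, 0.651], [-0.03, -1.0, -0.002], [0.651, -0.018, -0.759]]
contact_force: [15.6, 5.1, -4.6]
width: 0.19
```

Run:
```python
from h import *
s=ctrl.sense(); print(s["eef_pos"],s["qd"].round(4),s["time_s"],s["contact_force"],s["width"]*85)
for n in("scene","top"):
    im=ctrl.grab_frame(n); cv2.imwrite(f"pics/{n}13.png",im[:,:,::-1])
a=cv2.imread("pics/scene13.png")[125:255,255:425]; cv2.imwrite("pics/s13z.png",cv2.resize(a,None,fx=4.5,fy=4.5,interpolation=cv2.INTER_CUBIC))
a=cv2.imread("pics/top13.png")[135:255,290:450]; cv2.imwrite("pics/t13z.png",cv2.resize(a,None,fx=4.5,fy=4.5,interpolation=cv2.INTER_CUBIC))
```

```text
[ 0.52920722 -0.04526738  0.12329134] [-0.0008 -0.0007  0.0003 -0.0003 -0.0001 -0.0018] 17.6 [15.58638107  5.14294452 -4.61472284] 16.138370230962906
```

View pics/s13z.png

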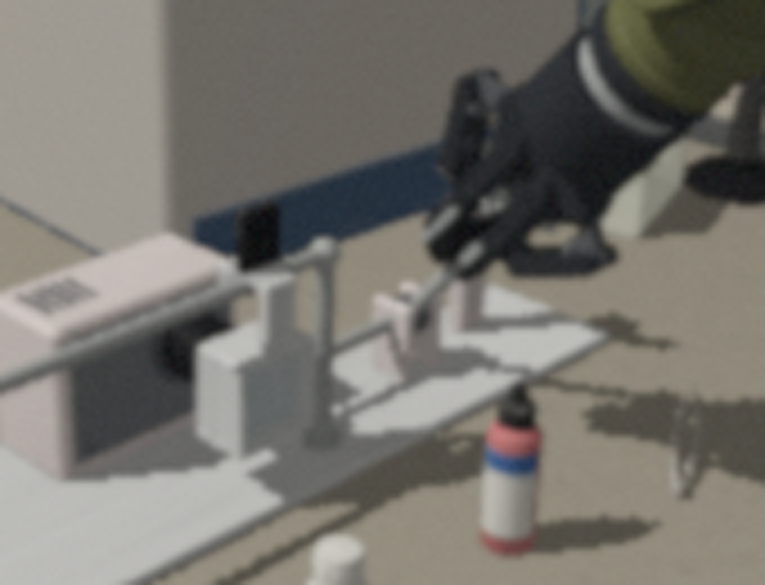

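View pics/t13z.png

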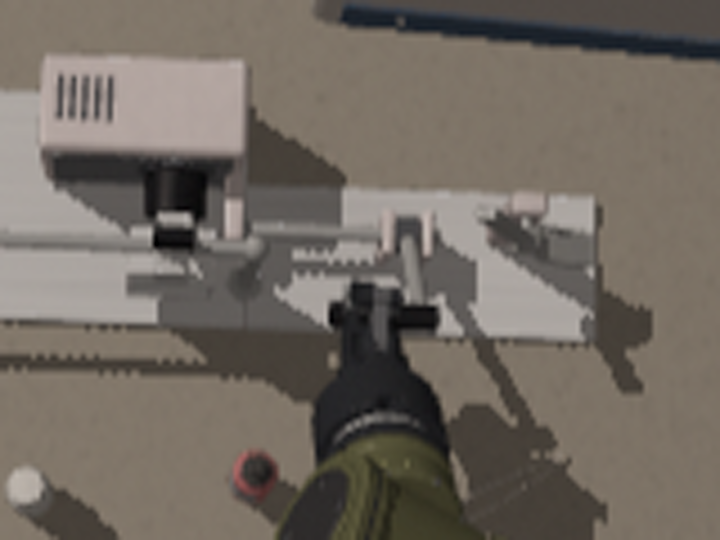

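Run:
```python
from h import *
print(ray("top",(290+174/4.5,135+236/4.5),.173))
s=ctrl.sense();print(s["contact_force"],s["eef_pos"])
print(ctrl.job_done())
```

```text
[0.56216689 0.07218132 0.173     ]
[15.29752558  5.34042998 -5.29776246] [ 0.52922629 -0.04526038  0.12331935]
the job is handed in; nothing more can be done
None
```

I carried out every step in order and handed the job in at about 17.7 s of the 58 s. No verdict was reported. The arm was still holding the lever pulled.

**What I did**
- **Carrier:** I took the white carrier by its tab, hooked it on the rail near the left end, slid it along to the dark band and let go. It was clearly resting on the rail, at about 5–7 N, while it slid.
- **Catch:** I pressed the paddle down to its stop, at about 17–19 N, and the catch stayed up when I lifted off.
- **Lever:** I gripped the lever and pulled it towards the robot until the force rose to about 15–17 N, which I took as the stop.

**Last checks**
- **Lever angle:** worked out from the gripper position it is about 0.69 rad (0.6 or more is needed). The joint itself can't be read.
- **Carrier position:** in the final top view the tab is within about 1 mm of the mark along the rail. That view puts it 4 mm nearer the robot than the rail line. In my earlier wrist view, just after letting go, that gap was only 1 mm. Both are inside the 12 mm limit.
- **Carrier state:** it looks upright and nothing on the arm is touching it. The lens barrel moved forward, close behind the carrier, when I pulled the lever. I can't tell from the pictures whether it touches the carrier, but I saw no shift or tilt.
- **Catch and bottles:** the catch is up in the last top view. The vial and the dropper bottle stand where they were by eye; I did not measure them again.

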